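Gather the ivory pieces into the finishing tray

TASK

Put the three ivory-coloured pieces into the pale wooden tray: stand the queen in the middle of the red felt, the knight in the middle of the green felt and the rook in the middle of the yellow felt, each upright and let go. Leave the three walnut look-alikes standing where they are.

Things in the scene. Friction and masses are not known exactly. Their poses are not given: they have to be found in the camera images.
- ivory_queen: Ivory-coloured (cream) resin chess queen, 96 mm tall: round base 38 mm across, stem 25 mm across at 20 mm height tapering to 20 mm at 58 mm, above it a crown 28 mm across. Origin: centre of the underside of the base; own z is its upright axis. Loose, about 50 g. Starts standing near the middle of a round brown wooden turntable (110 mm across, fixed, does not turn), whose top is 25 mm above the work surface.
- ivory_knight: Ivory-coloured (cream) resin chess knight: horse's head, 79 mm tall, on a round base 38 mm across (to 22 mm height). Neck and head are an 18 mm thick slab with flat sides on its own +y and -y, at 30 to 58 mm height spanning at least x -9 to +15 mm. Muzzle to its own -x. Origin: centre of the underside of the base; own z is its upright axis. Loose, about 45 g. Starts standing upright on the work surface, turned any way.
- ivory_rook: Ivory-coloured (cream) resin chess rook (castle tower), 66 mm tall: round base 38 mm across, waist 24 to 26 mm across, cylindrical head 32 mm across from 44 to 60 mm height with four small battlements on top. Origin: centre of the underside of the base; own z is its upright axis. Loose, about 45 g. Starts standing upright on the work surface, turned any way.
- walnut_queen: Dark brown walnut look-alike of the ivory queen, same shape and size. Origin: centre of the underside of the base; own z is its upright axis. Loose, stands on the work surface; it does not belong in the tray.
- walnut_knight: Dark brown walnut look-alike of the ivory knight, same shape and size. Origin: centre of the underside of the base; own z is its upright axis. Loose, stands on the work surface; it does not belong in the tray.
- walnut_rook: Dark brown walnut look-alike of the ivory rook, same shape and size. Origin: centre of the underside of the base; own z is its upright axis. Loose, stands on the work surface; it does not belong in the tray.
- felt_red: Round red felt pad, 60 mm across and 2 mm thick, lying fixed in the middle of one of the tray's three bays (which bay varies). Origin: centre of the pad's underside, so its top is 2 mm above the origin (7 mm above the work surface).
- felt_green: Round green felt pad, 60 mm across and 2 mm thick, lying fixed in the middle of one of the tray's three bays (which bay varies). Origin: centre of the pad's underside, so its top is 2 mm above the origin (7 mm above the work surface).
- felt_yellow: Round yellow felt pad, 60 mm across and 2 mm thick, lying fixed in the middle of one of the tray's three bays (which bay varies). Origin: centre of the pad's underside, so its top is 2 mm above the origin (7 mm above the work surface).
- tray: Pale wooden finishing tray, fixed to the work surface, 78 mm (own x) by 222 mm (own y): three square bays in a row along its own y, each 66 mm square inside, centres 72 mm apart, floor 5 mm thick, walls and dividers 6 mm thick and 20 mm high. Origin: centre of the underside.
There are look-alikes about, which are no part of the job. What is shaped like the ivory_queen but orange or purple is not meant.

How it is judged:
At the end, for the whole second after the job is handed in: Ivory queen on the red felt, ivory knight on the green and ivory rook on the yellow: each within 15 mm of the felt's centre, its base resting on the felt, upright within about 7 degrees, released and at rest; the three walnut pieces upright and within 30 mm of where they started (horizontal distance between ivory_queen and felt_red below 0.015 m and z of ivory_queen in the frame of felt_red between -0.002 and 0.006 m and angle between each of ivory_queen, ivory_knight, ivory_rook, walnut_queen, walnut_knight, walnut_rook's own z axis and vertical below 0.12 rad and linear speed of each of ivory_queen, ivory_knight, ivory_rook, walnut_queen, walnut_knight, walnut_rook below 0.02 m/s and angular speed of each of ivory_queen, ivory_knight, ivory_rook below 0.2 rad/s and contact force between each of ivory_queen, ivory_knight, ivory_rook and the fingers below 0.05 N and horizontal distance between ivory_knight and felt_green below 0.015 m and z of ivory_knight in the frame of felt_green between -0.002 and 0.006 m and horizontal distance between ivory_rook and felt_yellow below 0.015 m and z of ivory_rook in the frame of felt_yellow between -0.002 and 0.006 m and distance of each of walnut_queen, walnut_knight, walnut_rook from where it was at the start of the episode below 0.03 m); the robot touches nothing.
It fails at once if the walnut queen is shifted by more than 30 mm, lifted or tipped over (distance of walnut_queen from where it was at the start of the episode above 0.03 m or angle between walnut_queen's own z axis and vertical above 0.5 rad).
It fails at once if the walnut knight is shifted by more than 30 mm, lifted or tipped over (distance of walnut_knight from where it was at the start of the episode above 0.03 m or angle between walnut_knight's own z axis and vertical above 0.5 rad).
It fails at once if the walnut rook is shifted by more than 30 mm, lifted or tipped over (distance of walnut_rook from where it was at the start of the episode above 0.03 m or angle between walnut_rook's own z axis and vertical above 0.5 rad).
It also fails if it takes over 90 s, if anything falls off the work surface, if the arm or the gripper's body presses on something with over 40 N, if the wrist force passes 120 N, or if a joint passes its speed limit or range.

ROBOT

A 6-joint arm with a two-finger parallel gripper is mounted at the origin on the work surface. World frame = base frame: x ahead of the robot, y to its left, z up, the work surface at z = 0. Lengths are in m, angles in rad, forces in N, time in s.
With the tool pointing down it reaches from about 0.275 to 0.725 m from the base axis. Payload 15.9 kg.
Tool frame: the origin (TCP) lies at the very end of the fingers, on their centre line; the grasp point (between the pads) lies 19 mm behind it; z points along the fingers, y is the line along which they close (so a half turn about z gives the same grasp; the last joint's range is limited). The gripper opens to 85 mm and grips with 20 to 120 N. Pads are 22 mm wide; open, the fingers measure 114 mm over their backs; the gripper's body (76 mm by 85 mm) begins 54 mm behind the grasp point. The pads swing forward as they close: fully open they stand 13 mm farther back than shut.
Start: joints at [-1.157, 0.213, -0.034, 1.323, 0, 1.571], TCP at [0.201, -0.458, 0.231] pointing down, gripper open.
Joint ranges: [-2.98, 2.98], [-0.74, 1.72], [-1.14, 1.35], [-2.1, 2.04], [-1.57, 1.44], [-3.14, 3.14]. Speed limits (rad/s): [1.89, 1.89, 2.39, 2.57, 3.14, 3.14].

INTERFACE

Orientations are given as a unit quaternion [w, x, y, z].
In Python, from rig import sensors, eyes, sign_off gives the robot as it stands.
- The arm moves only by the tool play_rows, never from a script. Its argument "deltas" is a list of rows, each an object with "travel": the shift along the tool's x, y, z in cm, a list of three; "delta_rot": the turn, a rotation vector about the tool's x, y, z in degrees, a list of three; "gripper": the opening, from 0 (shut) to 1 (fully open). A call has 1 to 8 rows; each row is the pose to reach, as a shift and turn from the pose commanded when the call began, along the tool's axes at that moment; what a row does not reach only later rows make up. A row lasts 1/8 s, in which the tool goes at most 62.5 mm and 10.7 degrees, less where a joint would pass 70% of its speed; a pose out of reach is approached as far as the arm can. A call with a gripper value outside its range is refused whole. The fingers move at their own pace and stop on an object; "force" is the grip in N (left out, the last holds). Time passes only in rows, so rows that repeat a pose let the fingers close. It gives the time, the measured TCP pose, the force, the opening and the grip force at its end, in the units of the state.
- sensors.sense(): the state, without advancing time (a new reading comes with each control period).
- eyes.camera(name): name is "scene" or "top"; returns a dict with "color" (400x640x3 uint8, red, green, blue), "mtx" (3x3 intrinsics, pixels), "world_from_camera" (4x4, takes a point from camera to world coordinates). Camera axes: x right, y down, z forward; pixel columns grow to the right and rows downward; lengths in m; the calibration is good to about 2 mm. A picture is of the moment at which its call begins. There is no depth.
- sign_off(): hands the job in; it is judged then, once.
The state is a dict: "time": time; "joint_pos": joint angles; "qvel": joint speeds; "joint_efforts": joint torques, N m; "eef_pos": TCP position; "ee_rot": TCP orientation; "wrist_force": force on the tool from outside, world axes, zero at the start; "moment": the same for the moment, N m; "gripper_width": opening from 0.0 (shut) to 1.0 (fully open); "grasp_force": force on a finger pad.
Only numpy, scipy, OpenCV 4.12 (cv2) and the standard library are available. Lean on these libraries where they do the work, as an engineer would, in place of code of your own. Each camera call takes 0.05 s, during which the arm holds its last target. There are 200 camera calls.

## Working session

There is one attempt and no reset: what is moved stays moved. The work goes in short steps, Python scripts to look and compute and a tool call to move; the robot and the scene stay as the last step left them, time stands still between calls to the robot, and variables do not carry over. Pictures are saved under pics/ and viewed, at most 14 in all, crops included, and the job is handed in when it is done.

Besides the shell and the picture viewer there is one more tool, called after ">>>" as name(argument=value, ...) on one line, values as JSON. play_rows: Moves the arm, as the interface text tells. Its arguments: {"type":"object","properties":{"deltas":{"type":"array"},"force":{"type":"number"}},"required":["deltas"]}

```bash
mkdir -p pics
cat > h.py <<'E'
import numpy as np, cv2, json
from rig import sensors, eyes, sign_off
def snap(name, fn):
    c=eyes.camera(name); cv2.imwrite('pics/'+fn+'.png', c['color'][:,:,::-1]); np.savez('pics/'+fn+'.npz',**c); return c
def ray(c,u,v,z):
    K=c['mtx'];T=c['world_from_camera']; d=T[:3,:3]@np.linalg.solve(K,[u,v,1.]); o=T[:3,3]
    return o+d*(z-o[2])/d[2]
def proj(c,p):
    T=np.linalg.inv(c['world_from_camera']); q=c['mtx']@(T[:3,:3]@np.array(p)+T[:3,3]); return q[:2]/q[2]
E
python3 - <<'E'
from h import *
print(sensors.sense())
for n in ('top','scene'):
    c=snap(n,n+'0'); print(c['mtx'],c['world_from_camera'].round(3))
E
```

```text
{'time': 0.0, 'joint_pos': array([-1.15699999e+00,  2.13345163e-01, -3.50231600e-02,  1.32349937e+00,
        3.41126580e-06,  1.57077686e+00]), 'qvel': array([ 1.29355782e-04,  5.79025678e-04,  6.79654541e-04,  3.19709789e-04,
       -4.96178230e-04, -3.24685312e-05]), 'joint_efforts': array([-3.58995903e-04, -6.86146975e+01,  4.87126458e+01,  1.70712685e-02,
       -5.90831542e-05, -2.76720931e-05]), 'eef_pos': array([ 0.20091495, -0.45750378,  0.23083591]), 'ee_rot': array([-5.24607856e-04,  9.78670676e-01,  2.05434712e-01, -1.08368018e-04]), 'wrist_force': array([ 0.09866248, -0.17552201, -0.30951624]), 'moment': array([-0.03243735, -0.03812378,  0.00444563]), 'grasp_force': 0.0, 'gripper_width': 0.9997377591735859}
[[396.45693521   0.         323.58709859]
 [  0.         396.45693521 199.16186178]
 [  0.           0.           1.        ]] [[ 0.02  -0.992  0.124  0.442]
 [-1.    -0.019  0.012  0.01 ]
 [-0.01  -0.124 -0.992  0.979]
 [ 0.     0.     0.     1.   ]]
[[363.02396597   0.         318.40471208]
 [  0.         363.02396597 201.6768721 ]
 [  0.           0.           1.        ]] [[-0.274  0.793 -0.544  1.057]
 [ 0.962  0.231 -0.148  0.135]
 [ 0.008 -0.564 -0.826  0.772]
 [ 0.     0.     0.     1.   ]]
```

View pics/top0.png

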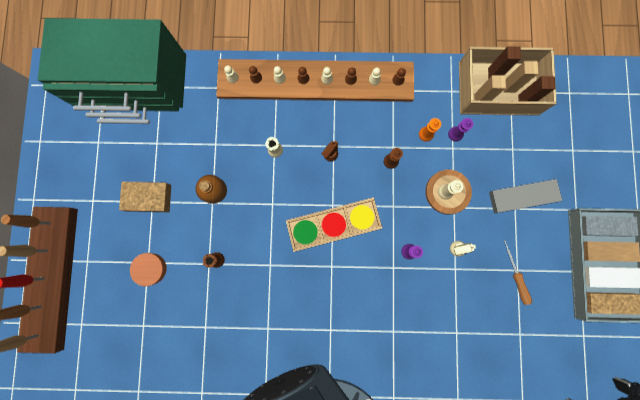

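View pics/scene0.png

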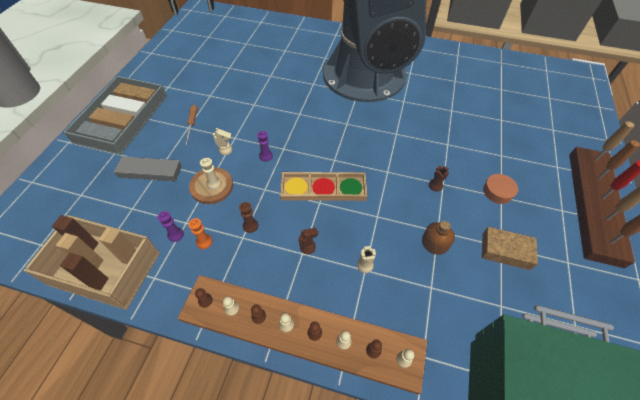

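The top view shows the ivory rook at about (274,147), ivory queen on the turntable at (456,187), ivory knight at (463,249), and green/red/yellow felts at (305,232)/(334,225)/(362,217). The walnuts are near (393,158), (331,152) and (213,260), with purple queens near (460,130) and (412,252). I'll enlarge these for measuring.

Run:
```python
from h import *
a=cv2.imread('pics/top0.png'); b=cv2.imread('pics/scene0.png')
def crop(i,x,y,w=40,h=30,k=10): return cv2.resize(i[y:y+h,x:x+w],None,fx=k,fy=k,interpolation=cv2.INTER_CUBIC)
# top: rook(260,132) queen(435,170) knight(445,235) ; scene: knight(203,125)
m=np.vstack([np.hstack([crop(a,255,132),crop(a,435,172)]),np.hstack([crop(a,443,234),crop(b,203,127)])])
cv2.imwrite('pics/c1.png',m)
m=np.vstack([np.hstack([crop(b,190,155),crop(b,347,243)]),np.hstack([crop(a,395,234),crop(b,245,127)])])
cv2.imwrite('pics/c2.png',m)
c=dict(np.load('pics/top0.npz'))
hsv=cv2.cvtColor(a,cv2.COLOR_BGR2HSV)
for n,lo,hi in(('g',(50,150,60),(75,255,255)),('r',(0,200,150),(4,255,255)),('y',(22,200,150),(32,255,255))):
    k=cv2.inRange(hsv,lo,hi); k[:195]=0;k[255:]=0;k[:,:285]=0;k[:,385:]=0
    M=cv2.moments(k,True); u,v=M['m10']/M['m00'],M['m01']/M['m00']; print(n,M['m00'],u,v,ray(c,u,v,.007))
```

```text
g 420.0 304.9738095238095 231.68571428571428 [0.48196693 0.06604083 0.007     ]
r 426.0 333.3380281690141 224.23239436619718 [ 0.5015571  -0.00301413  0.007     ]
y 420.0 361.7738095238095 216.83333333333334 [ 0.52108066 -0.07246935  0.007     ]
```

View pics/c1.png

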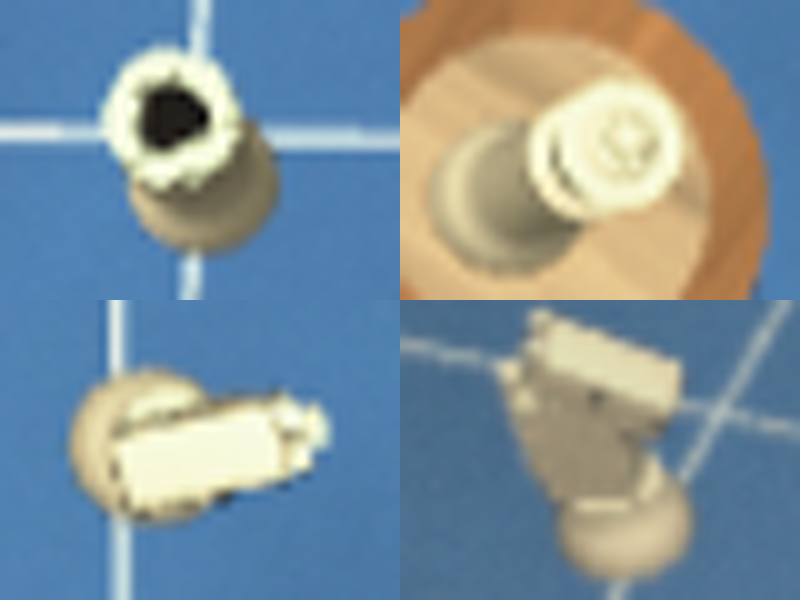

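View pics/c2.png

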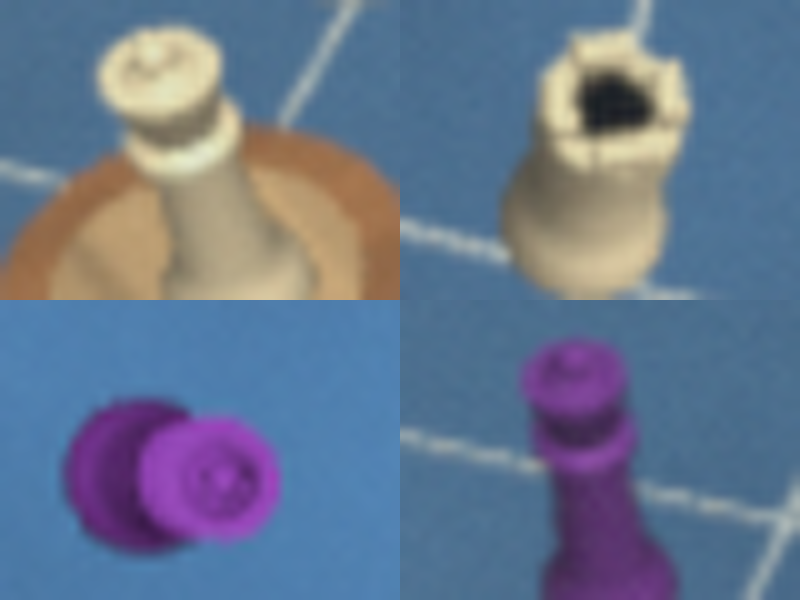

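```bash
cat >> h.py <<'E'
from scipy.spatial.transform import Rotation as R
def tool():
    s=sensors.sense(); q=s['ee_rot']; return s, R.from_quat([q[1],q[2],q[3],q[0]])
def go(p,ydir=None):
    """shift (cm) in tool axes and yaw (deg, about tool z) so that TCP is at p, pointing down, y along ydir"""
    s,r=tool(); print('travel',(r.inv().apply(np.array(p)-s['eef_pos'])*100).round(2))
    if ydir is not None:
        best=None
        for sg in(1,-1):
            y=sg*np.array([*ydir,0.])/np.linalg.norm(ydir); z=np.array([0,0,-1.])
            t=R.from_matrix(np.c_[np.cross(y,z),y,z]); v=np.degrees((r.inv()*t).as_rotvec())
            print('rot',v.round(1), 'j6',s['joint_pos'][5].round(2))
E
python3 - <<'E'
from h import *
t=dict(np.load('pics/top0.npz')); s=dict(np.load('pics/scene0.npz'))
T=lambda ox,oy,X,Y,z,c=t: ray(c,ox+X/10-.45,oy+Y/10-.45,z).round(4)
print('rook top',T(255,132,171,119,.065),'base',T(255,132,204,180,.008),'scene',T(347,243,213,100,.065,s))
print('queen top',T(435,172,227,144,.120),'base',T(435,172,105,198,.03),'scene',T(190,155,155,50,.12,s))
print('knight base',T(443,234,148,145,.008),'scene base',T(203,127,225,225,.012,s))
k=[T(443,234,X,Y,.079) for X,Y in((115,145),(270,112),(285,182),(130,210))]; print('slab top',k)
print('scene ears/muzzle',T(203,127,140,20,.079,s),T(203,127,275,75,.079,s))
print('walnuts base', [ray(t,u,v,.03).round(3) for u,v in((392,160),(331,152),(212,260),(412,252))])
st,_=tool(); print(st['eef_pos'])
E
```

```text
rook top [0.6863 0.147  0.065 ] base [0.686  0.1467 0.008 ] scene [0.689  0.1473 0.065 ]
queen top [ 0.5836 -0.2707  0.12  ] base [ 0.5847 -0.2705  0.03  ] scene [ 0.5867 -0.2706  0.12  ]
knight base [ 0.4497 -0.3043  0.008 ] scene base [ 0.4578 -0.3013  0.012 ]
slab top [array([ 0.449 , -0.2739,  0.079 ]), array([ 0.4571, -0.3088,  0.079 ]), array([ 0.4415, -0.3117,  0.079 ]), array([ 0.4346, -0.277 ,  0.079 ])]
scene ears/muzzle [ 0.4492 -0.315   0.079 ] [ 0.4578 -0.2722  0.079 ]
walnuts base [array([ 0.659, -0.143,  0.03 ]), array([0.677, 0.006, 0.03 ]), array([0.41 , 0.284, 0.03 ]), array([ 0.438, -0.19 ,  0.03 ])]
[ 0.20093157 -0.45753574  0.23086745]
```

The top and scene estimates agree within 3 mm, and the sizes fit (knight slab line passes within 2 mm of its base centre). I'll start with the knight.

```bash
python3 -c "
from h import *
go([.4492,-.306,.16],[.978,.21])"
```

```text
travel [28.82 -3.89  7.09]
rot [ -0.   -0.  -78.4] j6 1.57
rot [ -0.    0.  101.6] j6 1.57
```

>>> play_rows(deltas=[{"travel": [28.8,-3.9,7.1],"delta_rot": [0,0,-78.4],"gripper": 1},{"travel": [28.8,-3.9,7.1],"delta_rot": [0,0,-78.4],"gripper": 1},{"travel": [28.8,-3.9,7.1],"delta_rot": [0,0,-78.4],"gripper": 1},{"travel": [28.8,-3.9,7.1],"delta_rot": [0,0,-78.4],"gripper": 1},{"travel": [28.8,-3.9,7.1],"delta_rot": [0,0,-78.4],"gripper": 1},{"travel": [28.8,-3.9,7.1],"delta_rot": [0,0,-78.4],"gripper": 1},{"travel": [28.8,-3.9,7.1],"delta_rot": [0,0,-78.4],"gripper": 1},{"travel": [28.8,-3.9,7.1],"delta_rot": [0,0,-78.4],"gripper": 1}])

```text
time: 1.1
eef_pos: [0.449, -0.306, 0.1599]
ee_rot: [-0.0, 0.627, 0.779, -0.0]
wrist_force: [-0.1, -1.0, 0.9]
gripper_width: 0.998
grasp_force: 0.0
```

```bash
python3 -c "
from h import *
go([.4492,-.306,.025],[.978,.21]);snap('top','t1')"
```

```text
travel [-1.000e-02  3.000e-02  1.349e+01]
rot [-0.  -0.   0.2] j6 0.76
rot [ 1.000e-01 -1.000e-01 -1.798e+02] j6 0.76
```

>>> play_rows(deltas=[{"travel": [0,0,5],"delta_rot": [0,0,0],"gripper": 1},{"travel": [0,0,10],"delta_rot": [0,0,0],"gripper": 1},{"travel": [0,0,13.5],"delta_rot": [0,0,0],"gripper": 1},{"travel": [0,0,13.5],"delta_rot": [0,0,0],"gripper": 0.3},{"travel": [0,0,13.5],"delta_rot": [0,0,0],"gripper": 0.1},{"travel": [0,0,13.5],"delta_rot": [0,0,0],"gripper": 0},{"travel": [0,0,13.5],"delta_rot": [0,0,0],"gripper": 0},{"travel": [0,0,13.5],"delta_rot": [0,0,0],"gripper": 0}], force=40)

```text
time: 2.15
eef_pos: [0.4498, -0.3068, 0.0266]
ee_rot: [0.001, 0.629, 0.778, 0.0]
wrist_force: [-1.6, 1.1, 8.4]
gripper_width: 0.205
grasp_force: 39.2
```

Run:
```python
from h import *
c=snap('scene','s1'); a=cv2.imread('pics/s1.png')
cv2.imwrite('pics/s1c.png',cv2.resize(a[70:220,120:320],None,fx=4,fy=4,interpolation=cv2.INTER_CUBIC))
```

```text
(no output)
```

View pics/s1c.png

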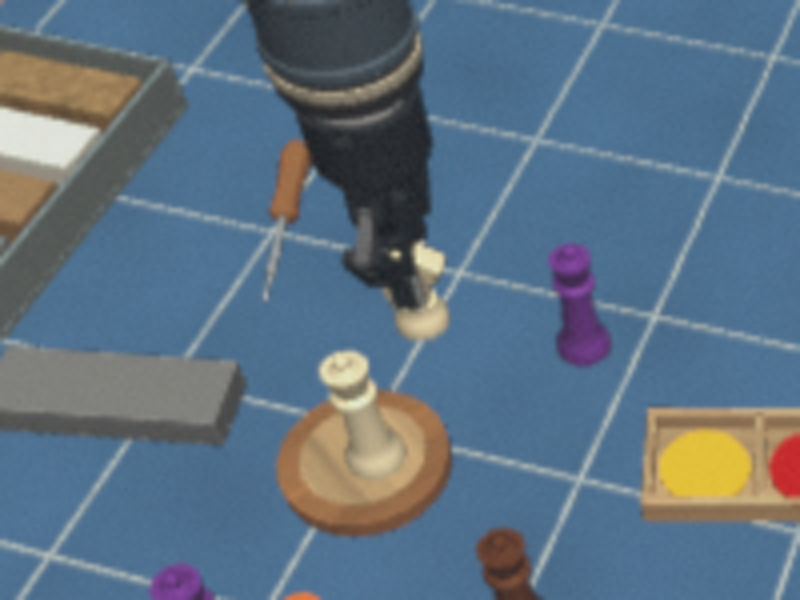

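Knight is gripped upright (crop about (420,290)) with the opening matching its 18 mm slab. I'll lift it and carry it to the green felt.

>>> play_rows(deltas=[{"travel": [0,0,-4],"delta_rot": [0,0,0],"gripper": 0},{"travel": [0,0,-9],"delta_rot": [0,0,0],"gripper": 0},{"travel": [0,0,-14],"delta_rot": [0,0,0],"gripper": 0},{"travel": [0,0,-15],"delta_rot": [0,0,0],"gripper": 0}])

```text
time: 2.7
eef_pos: [0.4505, -0.3072, 0.1792]
ee_rot: [0.003, 0.629, 0.778, 0.0]
wrist_force: [-0.4, -0.3, -0.0]
gripper_width: 0.207
grasp_force: 39.3
```

```bash
python3 -c "
from h import *
go([.4827,.0636,.12],[.962,.272])"
```

```text
travel [35.6  10.9   5.82]
rot [ 0.2  0.2 -3.7] j6 0.76
rot [  0.4  -0.3 176.3] j6 0.76
```

>>> play_rows(deltas=[{"travel": [4,1.2,0],"delta_rot": [0,0,-1],"gripper": 0},{"travel": [9.5,2.9,0],"delta_rot": [0,0,-2],"gripper": 0},{"travel": [15,4.6,0],"delta_rot": [0,0,-3],"gripper": 0},{"travel": [20.5,6.3,0],"delta_rot": [0,0,-3.7],"gripper": 0},{"travel": [26,8,0],"delta_rot": [0.2,0.2,-3.7],"gripper": 0},{"travel": [31.5,9.7,2],"delta_rot": [0.2,0.2,-3.7],"gripper": 0},{"travel": [35.6,10.9,4],"delta_rot": [0.2,0.2,-3.7],"gripper": 0},{"travel": [35.6,10.9,5.8],"delta_rot": [0.2,0.2,-3.7],"gripper": 0}])

```text
time: 3.7
eef_pos: [0.4805, 0.0673, 0.1162]
ee_rot: [-0.003, 0.602, 0.799, -0.0]
wrist_force: [1.4, -1.6, -0.6]
gripper_width: 0.204
grasp_force: 39.3
```

Run:
```python
from h import *
go([.4827,.0636,.036],[.962,.272])
c=snap('scene','s2'); a=cv2.imread('pics/s2.png')
cv2.imwrite('pics/s2c.png',cv2.resize(a[90:240,260:460],None,fx=4,fy=4,interpolation=cv2.INTER_CUBIC))
```

```text
travel [-0.44  0.14  8.02]
rot [-0.2 -0.2  0.2] j6 1.43
rot [   0.4   -0.3 -179.8] j6 1.43
```

View pics/s2c.png

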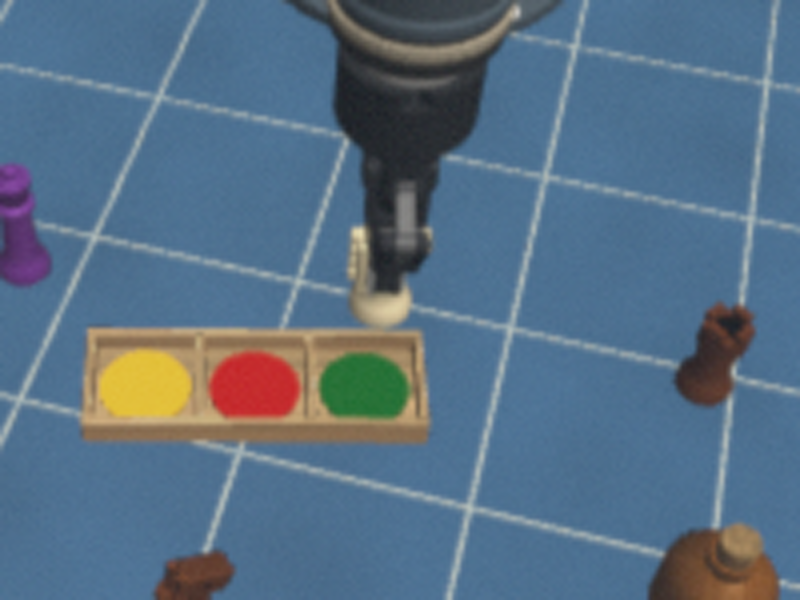

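Knight hangs upright over the green felt (base at crop (380,305)). I'll let it settle before lowering.

>>> play_rows(deltas=[{"travel": [0,0,3],"delta_rot": [0,0,0],"gripper": 0},{"travel": [0,0,5],"delta_rot": [0,0,0],"gripper": 0},{"travel": [0,0,5],"delta_rot": [0,0,0],"gripper": 0},{"travel": [0,0,5],"delta_rot": [0,0,0],"gripper": 0}])

```text
time: 4.25
eef_pos: [0.4811, 0.0646, 0.0682]
ee_rot: [-0.002, 0.603, 0.797, 0.0]
wrist_force: [0.6, -1.1, -0.2]
gripper_width: 0.203
grasp_force: 39.3
```

```bash
python3 -c "
from h import *
go([.4827,.0636,.034],[.962,.272])"
```

```text
travel [-0.15  0.13  3.42]
rot [-0.1 -0.2 -0. ] j6 1.43
rot [ -0.3   0.2 180. ] j6 1.43
```

>>> play_rows(deltas=[{"travel": [-0.1,0.1,2],"delta_rot": [-0.1,-0.2,0],"gripper": 0},{"travel": [-0.1,0.1,3.2],"delta_rot": [-0.1,-0.2,0],"gripper": 0},{"travel": [-0.1,0.1,3.4],"delta_rot": [-0.1,-0.2,0],"gripper": 0},{"travel": [-0.1,0.1,3.4],"delta_rot": [-0.1,-0.2,0],"gripper": 0},{"travel": [-0.1,0.1,3.4],"delta_rot": [-0.1,-0.2,0],"gripper": 0}])

```text
time: 4.88
eef_pos: [0.4821, 0.0642, 0.0337]
ee_rot: [-0.0, 0.603, 0.798, -0.0]
wrist_force: [-0.5, 0.1, -0.6]
gripper_width: 0.208
grasp_force: 39.3
```

>>> play_rows(deltas=[{"travel": [0,0,0.1],"delta_rot": [0,0,0],"gripper": 0},{"travel": [0,0,0.1],"delta_rot": [0,0,0],"gripper": 0.3},{"travel": [0,0,0.1],"delta_rot": [0,0,0],"gripper": 0.5},{"travel": [0,0,0.1],"delta_rot": [0,0,0],"gripper": 0.6},{"travel": [0,0,-4],"delta_rot": [0,0,0],"gripper": 0.6},{"travel": [0,0,-9],"delta_rot": [0,0,0],"gripper": 0.8},{"travel": [0,0,-14],"delta_rot": [0,0,0],"gripper": 1},{"travel": [0,0,-14],"delta_rot": [0,0,0],"gripper": 1}])

```text
time: 5.88
eef_pos: [0.484, 0.0645, 0.1768]
ee_rot: [0.002, 0.603, 0.798, 0.001]
wrist_force: [0.6, -0.1, -0.3]
gripper_width: 1.0
grasp_force: 0.0
```

```bash
python3 -c "
from h import *
go([.5845,-.2705,.22],[.962,.272])"
```

```text
travel [-34.97   0.56  -4.3 ]
rot [0.2 0.  0. ] j6 1.43
rot [-1.0e-01  4.0e-01 -1.8e+02] j6 1.43
```

>>> play_rows(deltas=[{"travel": [-35,0.6,-4.3],"delta_rot": [0,0,0],"gripper": 1},{"travel": [-35,0.6,-4.3],"delta_rot": [0,0,0],"gripper": 1},{"travel": [-35,0.6,-4.3],"delta_rot": [0,0,0],"gripper": 1},{"travel": [-35,0.6,-4.3],"delta_rot": [0,0,0],"gripper": 1},{"travel": [-35,0.6,-4.3],"delta_rot": [0,0,0],"gripper": 1},{"travel": [-35,0.6,-4.3],"delta_rot": [0,0,0],"gripper": 1},{"travel": [-35,0.6,-4.3],"delta_rot": [0,0,0],"gripper": 1},{"travel": [-35,0.6,-4.3],"delta_rot": [0,0,0],"gripper": 1}])

```text
time: 6.88
eef_pos: [0.5829, -0.2704, 0.2152]
ee_rot: [-0.001, 0.603, 0.798, -0.001]
wrist_force: [0.3, 0.4, -0.4]
gripper_width: 0.998
grasp_force: 0.0
```

>>> play_rows(deltas=[{"travel": [0,0,0],"delta_rot": [0,0,0],"gripper": 1},{"travel": [0,0,0],"delta_rot": [0,0,0],"gripper": 1},{"travel": [0,0,0],"delta_rot": [0,0,0],"gripper": 1}])

```text
time: 7.25
eef_pos: [0.5833, -0.2704, 0.2165]
ee_rot: [-0.0, 0.603, 0.798, -0.001]
wrist_force: [0.1, -1.0, 0.2]
gripper_width: 1.002
grasp_force: 0.0
```

Run:
```python
from h import *
go([.5845,-.2705,.054],[.962,.272])
t=snap('top','t3'); a=cv2.imread('pics/t3.png')
cv2.imwrite('pics/t3c.png',cv2.resize(a[170:290,270:430],None,fx=5,fy=5,interpolation=cv2.INTER_CUBIC))
```

```text
travel [-0.04  0.14 16.25]
rot [-0.1  0.   0.1] j6 0.86
rot [-0.000e+00 -1.000e-01 -1.799e+02] j6 0.86
```

View pics/t3c.png

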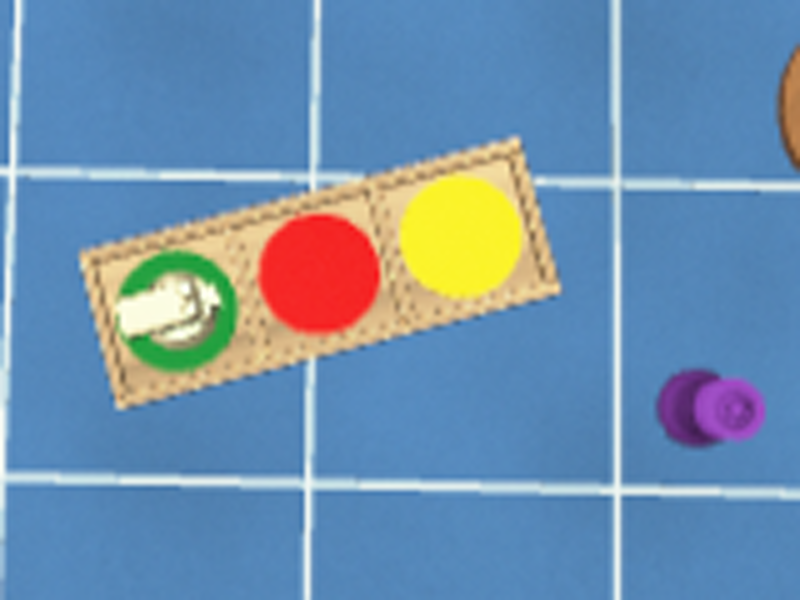

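Knight stands centred on green (base at crop (180,310), felt centre (178,311)). Next the queen.

>>> play_rows(deltas=[{"travel": [0,0.1,5],"delta_rot": [0,0,0],"gripper": 1},{"travel": [0,0.1,10],"delta_rot": [0,0,0],"gripper": 1},{"travel": [0,0.1,14],"delta_rot": [0,0,0],"gripper": 1},{"travel": [0,0.1,16.1],"delta_rot": [0,0,0],"gripper": 0.8},{"travel": [0,0.1,16.1],"delta_rot": [0,0,0],"gripper": 0.5},{"travel": [0,0.1,16.1],"delta_rot": [0,0,0],"gripper": 0.4}])

```text
time: 8.05
eef_pos: [0.5845, -0.2709, 0.0565]
ee_rot: [0.0, 0.603, 0.798, -0.0]
wrist_force: [-0.1, -0.3, 0.6]
gripper_width: 0.404
grasp_force: 0.0
```

>>> play_rows(deltas=[{"travel": [0,0,0],"delta_rot": [0,0,0],"gripper": 0.3},{"travel": [0,0,0],"delta_rot": [0,0,0],"gripper": 0.2},{"travel": [0,0,0],"delta_rot": [0,0,0],"gripper": 0},{"travel": [0,0,0],"delta_rot": [0,0,0],"gripper": 0},{"travel": [0,0,0],"delta_rot": [0,0,0],"gripper": 0}], force=30)

```text
time: 8.68
eef_pos: [0.5849, -0.271, 0.0567]
ee_rot: [0.001, 0.603, 0.798, -0.0]
wrist_force: [1.2, 0.5, 7.4]
gripper_width: 0.304
grasp_force: 29.0
```

Run:
```python
from h import *
print(tool()[0]['eef_pos'],tool()[0]['gripper_width'])
c=snap('scene','s4'); a=cv2.imread('pics/s4.png')
cv2.imwrite('pics/s4c.png',cv2.resize(a[120:220,150:283],None,fx=6,fy=6,interpolation=cv2.INTER_CUBIC))
```

```text
[ 0.58492475 -0.27101178  0.05672974] 0.3043863236344535
```

View pics/s4c.png

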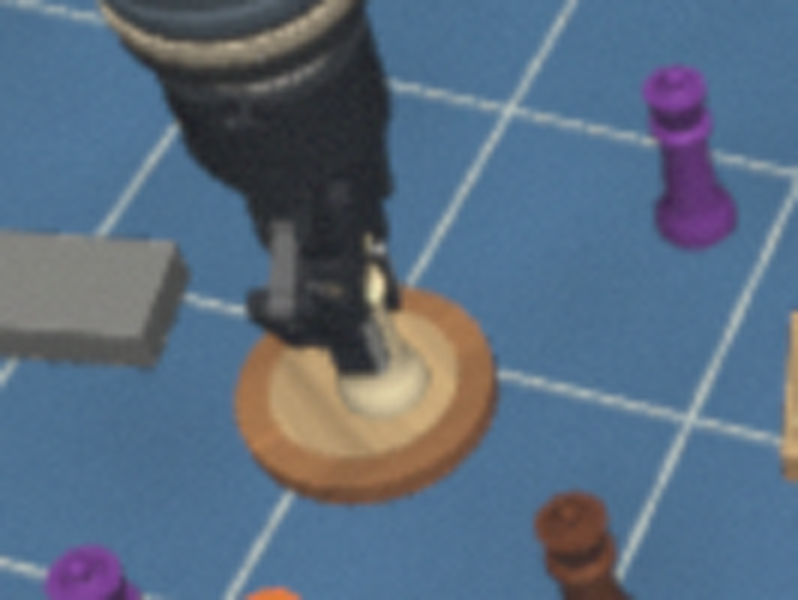

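Queen's base sits upright on the turntable between the fingers (crop (385,390)), but the 26 mm opening suggests the pads also bear on the crown's collar. I'll test-lift and look.

>>> play_rows(deltas=[{"travel": [0,0,-1],"delta_rot": [0,0,0],"gripper": 0},{"travel": [0,0,-3],"delta_rot": [0,0,0],"gripper": 0},{"travel": [0,0,-6],"delta_rot": [0,0,0],"gripper": 0},{"travel": [0,0,-8],"delta_rot": [0,0,0],"gripper": 0},{"travel": [0,0,-8],"delta_rot": [0,0,0],"gripper": 0},{"travel": [0,0,-8],"delta_rot": [0,0,0],"gripper": 0}])

```text
time: 9.48
eef_pos: [0.5838, -0.2705, 0.1347]
ee_rot: [-0.001, 0.603, 0.798, -0.001]
wrist_force: [0.9, 0.1, -0.3]
gripper_width: 0.304
grasp_force: 29.5
```

Run:
```python
from h import *
print(tool()[0]['eef_pos'])
c=snap('scene','s5'); a=cv2.imread('pics/s5.png'); t=snap('top','t5'); b=cv2.imread('pics/t5.png')
k=lambda i,x,y:cv2.resize(i[y:y+75,x:x+50],None,fx=8,fy=8,interpolation=cv2.INTER_CUBIC)
cv2.imwrite('pics/s5c.png',np.hstack([k(a,185,120),k(b,430,150)]))
print(proj(c,tool()[0]['eef_pos']))
```

```text
[ 0.58378611 -0.27051261  0.13470752]
[204.20803563 154.55485877]
```

View pics/s5c.png

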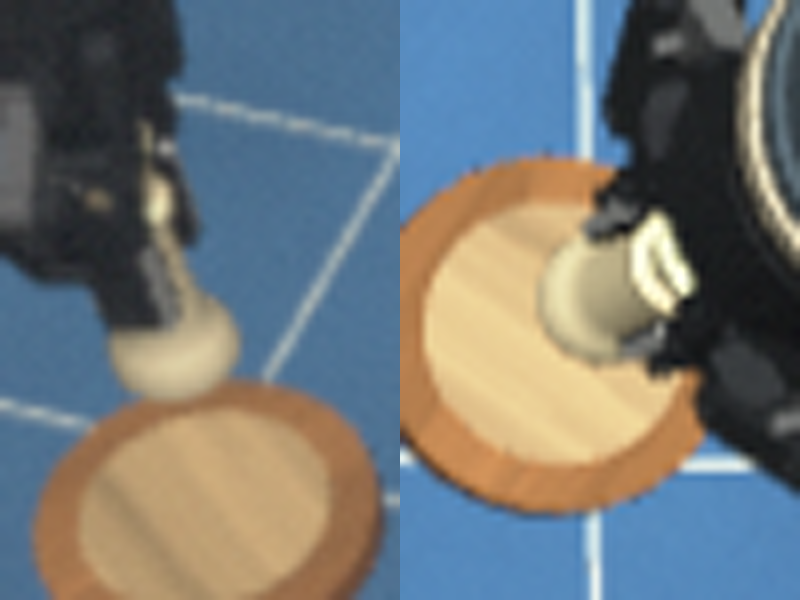

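Both views show the queen hanging upright and free of the turntable (base at crop (175,350)). I'll carry it to the red felt.

Run:
```python
from h import *
c=dict(np.load('pics/s5.npz'));t=dict(np.load('pics/t5.npz'))
print(proj(c,[.5838,-.2705,.111]),proj(t,[.5838,-.2705,.111]))
go([.5016,-.003,.165],[.962,.272])
```

```text
[206.57972215 161.17937161] [455.83587033 186.47883638]
travel [27.96 -0.61 -3.04]
rot [-0.2 -0.1  0. ] j6 0.86
rot [ 1.0e-01 -3.0e-01 -1.8e+02] j6 0.86
```

>>> play_rows(deltas=[{"travel": [2,0,-3],"delta_rot": [0,0,0],"gripper": 0},{"travel": [7,-0.2,-3],"delta_rot": [0,0,0],"gripper": 0},{"travel": [12,-0.3,-3],"delta_rot": [0,0,0],"gripper": 0},{"travel": [17,-0.4,-3],"delta_rot": [0,0,0],"gripper": 0},{"travel": [22,-0.5,-3],"delta_rot": [0,0,0],"gripper": 0},{"travel": [26,-0.6,-3],"delta_rot": [0,0,0],"gripper": 0},{"travel": [28,-0.6,-3],"delta_rot": [0,0,0],"gripper": 0},{"travel": [28,-0.6,-3],"delta_rot": [0,0,0],"gripper": 0}])

```text
time: 10.58
eef_pos: [0.5015, -0.0018, 0.1649]
ee_rot: [-0.001, 0.602, 0.798, -0.001]
wrist_force: [0.1, 0.4, -1.2]
gripper_width: 0.307
grasp_force: 29.6
```

>>> play_rows(deltas=[{"travel": [0,0,3],"delta_rot": [0,0,0],"gripper": 0},{"travel": [0,0,6],"delta_rot": [0,0,0],"gripper": 0},{"travel": [0,0,8],"delta_rot": [0,0,0],"gripper": 0},{"travel": [0,0,8],"delta_rot": [0,0,0],"gripper": 0},{"travel": [0,0,8],"delta_rot": [0,0,0],"gripper": 0}])

```text
time: 11.2
eef_pos: [0.5024, -0.0033, 0.0859]
ee_rot: [-0.0, 0.603, 0.797, -0.0]
wrist_force: [-0.6, -1.0, -0.7]
gripper_width: 0.308
grasp_force: 29.6
```

Run:
```python
from h import *
go([.5016,-.003,.0385],[.962,.272])
c=snap('scene','s6'); a=cv2.imread('pics/s6.png')
cv2.imwrite('pics/s6c.png',cv2.resize(a[130:230,260:393],None,fx=6,fy=6,interpolation=cv2.INTER_CUBIC))
```

```text
travel [ 0.05 -0.06  4.74]
rot [-0.1  0.  -0. ] j6 1.29
rot [0.0e+00 1.0e-01 1.8e+02] j6 1.29
```

View pics/s6c.png

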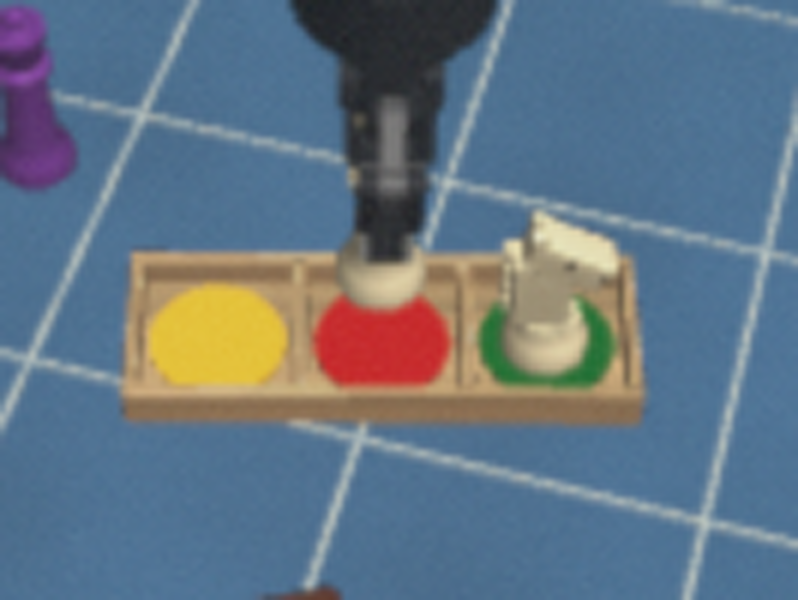

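Queen is upright above the red felt (base at crop (380,270)), with the knight fine on green. Lowering now.

>>> play_rows(deltas=[{"travel": [0,-0.1,2.5],"delta_rot": [0,0,0],"gripper": 0},{"travel": [0,-0.1,4.2],"delta_rot": [0,0,0],"gripper": 0},{"travel": [0,-0.1,4.6],"delta_rot": [0,0,0],"gripper": 0},{"travel": [0,-0.1,4.6],"delta_rot": [0,0,0],"gripper": 0},{"travel": [0,-0.1,4.7],"delta_rot": [0,0,0],"gripper": 0},{"travel": [0,-0.1,4.7],"delta_rot": [0,0,0],"gripper": 0}])

```text
time: 12.0
eef_pos: [0.5014, -0.0032, 0.0388]
ee_rot: [-0.0, 0.603, 0.798, -0.0]
wrist_force: [0.0, 0.7, 1.1]
gripper_width: 0.305
grasp_force: 29.7
```

>>> play_rows(deltas=[{"travel": [0,0,0],"delta_rot": [0,0,0],"gripper": 0.35},{"travel": [0,0,0],"delta_rot": [0,0,0],"gripper": 0.45},{"travel": [0,0,0],"delta_rot": [0,0,0],"gripper": 0.6},{"travel": [0,0,0],"delta_rot": [0,0,0],"gripper": 0.7},{"travel": [0,0,-4],"delta_rot": [0,0,0],"gripper": 0.7},{"travel": [0,0,-9],"delta_rot": [0,0,0],"gripper": 0.8},{"travel": [0,0,-14],"delta_rot": [0,0,0],"gripper": 1},{"travel": [0,0,-14],"delta_rot": [0,0,0],"gripper": 1}])

```text
time: 13.0
eef_pos: [0.5031, -0.0031, 0.1819]
ee_rot: [0.002, 0.603, 0.798, 0.001]
wrist_force: [0.6, -0.6, 0.0]
gripper_width: 1.004
grasp_force: 0.0
```

```bash
python3 -c "
from h import *
go([.6865,.1469,.15],[.962,.272])"
```

```text
travel [ 9.44 21.72  3.26]
rot [0.2 0.1 0. ] j6 1.29
rot [-1.0e-01  4.0e-01 -1.8e+02] j6 1.29
```

>>> play_rows(deltas=[{"travel": [9.4,21.7,0],"delta_rot": [0,0,0],"gripper": 1},{"travel": [9.4,21.7,0],"delta_rot": [0,0,0],"gripper": 1},{"travel": [9.4,21.7,0],"delta_rot": [0,0,0],"gripper": 1},{"travel": [9.4,21.7,0],"delta_rot": [0,0,0],"gripper": 1},{"travel": [9.4,21.7,0],"delta_rot": [0,0,0],"gripper": 1},{"travel": [9.4,21.7,3],"delta_rot": [0,0,0],"gripper": 1},{"travel": [9.4,21.7,4],"delta_rot": [0,0,0],"gripper": 1},{"travel": [9.4,21.7,4],"delta_rot": [0,0,0],"gripper": 1}])

```text
time: 14.0
eef_pos: [0.6834, 0.1459, 0.1376]
ee_rot: [-0.001, 0.603, 0.798, -0.001]
wrist_force: [-0.6, 0.7, 0.7]
gripper_width: 0.995
grasp_force: 0.0
```

Run:
```python
from h import *
go([.6865,.1469,.034],[.962,.272])
t=snap('top','t7'); a=cv2.imread('pics/t7.png')
cv2.imwrite('pics/t7c.png',cv2.resize(a[130:280,240:440],None,fx=4,fy=4,interpolation=cv2.INTER_CUBIC))
```

```text
travel [1.000e-02 3.600e-01 1.036e+01]
rot [-0.2 -0.  -0. ] j6 1.51
rot [ -0.    0.3 180. ] j6 1.51
```

View pics/t7c.png

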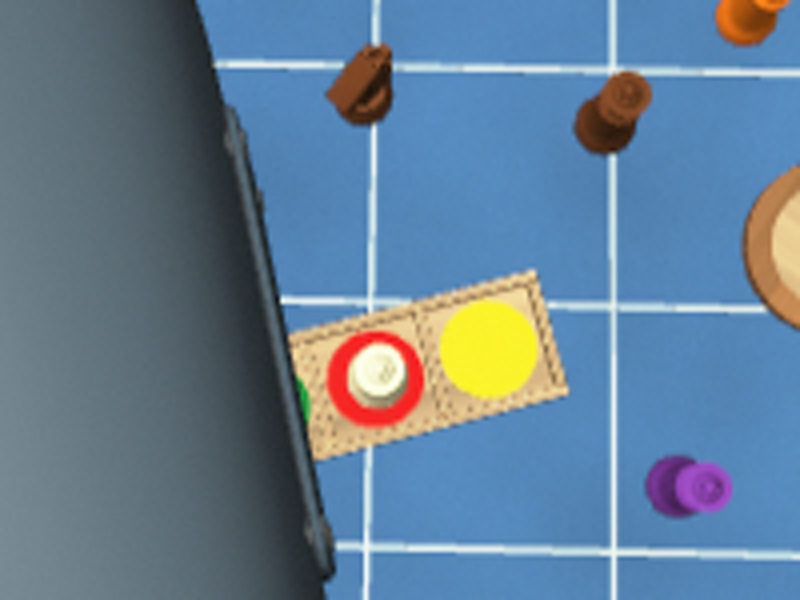

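Queen stands centred on red (crop (376,378)). Now I'll grip the rook's head.

>>> play_rows(deltas=[{"travel": [0,0.2,4],"delta_rot": [0,0,0],"gripper": 1},{"travel": [0,0.2,8],"delta_rot": [0,0,0],"gripper": 1},{"travel": [0,0.2,10.4],"delta_rot": [0,0,0],"gripper": 1},{"travel": [0,0.2,10.4],"delta_rot": [0,0,0],"gripper": 0.8},{"travel": [0,0.2,10.4],"delta_rot": [0,0,0],"gripper": 0.6},{"travel": [0,0.2,10.4],"delta_rot": [0,0,0],"gripper": 0.5}])

```text
time: 14.8
eef_pos: [0.687, 0.1471, 0.0358]
ee_rot: [0.0, 0.603, 0.798, 0.0]
wrist_force: [-0.1, 0.5, 0.4]
gripper_width: 0.503
grasp_force: 0.0
```

>>> play_rows(deltas=[{"travel": [0,0,0],"delta_rot": [0,0,0],"gripper": 0.4},{"travel": [0,0,0],"delta_rot": [0,0,0],"gripper": 0.3},{"travel": [0,0,0],"delta_rot": [0,0,0],"gripper": 0},{"travel": [0,0,0],"delta_rot": [0,0,0],"gripper": 0},{"travel": [0,0,0],"delta_rot": [0,0,0],"gripper": 0}], force=30)

```text
time: 15.42
eef_pos: [0.6866, 0.1471, 0.0349]
ee_rot: [-0.0, 0.603, 0.798, -0.0]
wrist_force: [0.3, 0.3, 6.7]
gripper_width: 0.36
grasp_force: 29.3
```

>>> play_rows(deltas=[{"travel": [0,0,-2],"delta_rot": [0,0,0],"gripper": 0},{"travel": [0,0,-6],"delta_rot": [0,0,0],"gripper": 0},{"travel": [0,0,-11],"delta_rot": [0,0,0],"gripper": 0},{"travel": [0,0,-15],"delta_rot": [0,0,0],"gripper": 0},{"travel": [0,0,-15],"delta_rot": [0,0,0],"gripper": 0},{"travel": [0,0,-15],"delta_rot": [0,0,0],"gripper": 0}])

```text
time: 16.18
eef_pos: [0.686, 0.1469, 0.1832]
ee_rot: [-0.001, 0.603, 0.798, -0.001]
wrist_force: [0.2, -0.5, -1.1]
gripper_width: 0.364
grasp_force: 29.8
```

Run:
```python
from h import *
go([.5211,-.0725,.18],[.962,.272])
c=snap('scene','s8'); a=cv2.imread('pics/s8.png')
p=proj(c,tool()[0]['eef_pos']).astype(int); print(p)
x,y=p[0]-50,max(p[1]-60,0); cv2.imwrite('pics/s8c.png',cv2.resize(a[y:y+100,x:x+100],None,fx=6,fy=6,interpolation=cv2.INTER_CUBIC))
```

```text
travel [-16.62 -21.85   0.37]
rot [-0.1 -0.   0. ] j6 1.51
rot [   0.    -0.2 -180. ] j6 1.51
[375 223]
```

View pics/s8c.png

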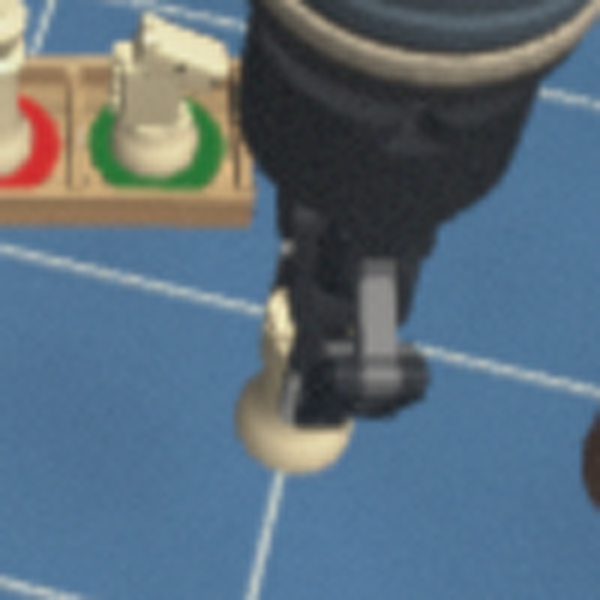

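Rook hangs upright in the fingers (base at crop (295,425)). I'll carry it to yellow; its underside at 148 mm clears everything.

>>> play_rows(deltas=[{"travel": [-2,-2.6,0],"delta_rot": [0,0,0],"gripper": 0},{"travel": [-5,-6.6,0],"delta_rot": [0,0,0],"gripper": 0},{"travel": [-8.5,-11.2,0],"delta_rot": [0,0,0],"gripper": 0},{"travel": [-12,-15.8,0],"delta_rot": [0,0,0],"gripper": 0},{"travel": [-15,-19.7,0],"delta_rot": [0,0,0],"gripper": 0},{"travel": [-16.6,-21.8,0],"delta_rot": [0,0,0],"gripper": 0},{"travel": [-16.6,-21.8,0],"delta_rot": [0,0,0],"gripper": 0},{"travel": [-16.6,-21.8,0],"delta_rot": [0,0,0],"gripper": 0}])

```text
time: 17.23
eef_pos: [0.5217, -0.0717, 0.1836]
ee_rot: [-0.001, 0.603, 0.798, -0.001]
wrist_force: [-0.3, -0.1, -0.8]
gripper_width: 0.368
grasp_force: 30.0
```

>>> play_rows(deltas=[{"travel": [0,0,4],"delta_rot": [0,0,0],"gripper": 0},{"travel": [0,0,8],"delta_rot": [0,0,0],"gripper": 0},{"travel": [0,0,11],"delta_rot": [0,0,0],"gripper": 0},{"travel": [0,0,11],"delta_rot": [0,0,0],"gripper": 0},{"travel": [0,0,11],"delta_rot": [0,0,0],"gripper": 0}])

```text
time: 17.85
eef_pos: [0.5223, -0.0717, 0.0752]
ee_rot: [-0.0, 0.603, 0.798, -0.0]
wrist_force: [0.1, -0.6, -1.1]
gripper_width: 0.359
grasp_force: 30.0
```

```bash
python3 -c "
from h import *
go([.5211,-.0725,.0418],[.962,.272])"
```

```text
travel [-0.04 -0.14  3.34]
rot [-0.   0.   0.1] j6 1.16
rot [-0.000e+00 -1.000e-01 -1.799e+02] j6 1.16
```

>>> play_rows(deltas=[{"travel": [0,-0.1,2],"delta_rot": [0,0,0],"gripper": 0},{"travel": [0,-0.1,3],"delta_rot": [0,0,0],"gripper": 0},{"travel": [0,-0.1,3.3],"delta_rot": [0,0,0],"gripper": 0},{"travel": [0,-0.1,3.3],"delta_rot": [0,0,0],"gripper": 0},{"travel": [0,-0.1,3.3],"delta_rot": [0,0,0],"gripper": 0}])

```text
time: 18.48
eef_pos: [0.5209, -0.0725, 0.0418]
ee_rot: [-0.0, 0.603, 0.798, -0.0]
wrist_force: [1.0, 0.4, -1.1]
gripper_width: 0.362
grasp_force: 29.7
```

>>> play_rows(deltas=[{"travel": [0,0,0],"delta_rot": [0,0,0],"gripper": 0.4},{"travel": [0,0,0],"delta_rot": [0,0,0],"gripper": 0.5},{"travel": [0,0,0],"delta_rot": [0,0,0],"gripper": 0.6},{"travel": [0,0,0],"delta_rot": [0,0,0],"gripper": 0.7},{"travel": [0,0,-4],"delta_rot": [0,0,0],"gripper": 0.7},{"travel": [0,0,-9],"delta_rot": [0,0,0],"gripper": 0.8},{"travel": [0,0,-14],"delta_rot": [0,0,0],"gripper": 1},{"travel": [-10,0,-14],"delta_rot": [0,0,0],"gripper": 1}])

```text
time: 19.48
eef_pos: [0.5399, -0.1311, 0.1858]
ee_rot: [0.002, 0.601, 0.799, 0.001]
wrist_force: [1.2, -0.1, -0.6]
gripper_width: 0.997
grasp_force: 0.0
```

>>> play_rows(deltas=[{"travel": [-10,-8,0],"delta_rot": [0,0,0],"gripper": 1},{"travel": [-10,-8,0],"delta_rot": [0,0,0],"gripper": 1},{"travel": [-10,-8,0],"delta_rot": [0,0,0],"gripper": 1},{"travel": [-10,-8,0],"delta_rot": [0,0,0],"gripper": 1},{"travel": [-10,-8,0],"delta_rot": [0,0,0],"gripper": 1}])

```text
time: 20.1
eef_pos: [0.4885, -0.2494, 0.1814]
ee_rot: [-0.001, 0.603, 0.798, -0.001]
wrist_force: [0.3, 0.7, -0.6]
gripper_width: 1.002
grasp_force: 0.0
```

Run:
```python
from h import *
s=snap('scene','s9');t=snap('top','t9'); a=cv2.imread('pics/s9.png');b=cv2.imread('pics/t9.png')
f=lambda i,x,y:cv2.resize(i[y:y+100,x:x+130],None,fx=6,fy=6)[:,:]
k=lambda i:cv2.resize(i,(400,300),interpolation=cv2.INTER_CUBIC)
cv2.imwrite('pics/f9.png',np.vstack([np.hstack([k(a[130:220,265:385]),k(b[180:270,275:395])]),np.hstack([k(a[110:350,200:520]),k(b[60:300,190:510])])]))
```

```text
(no output)
```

View pics/f9.png

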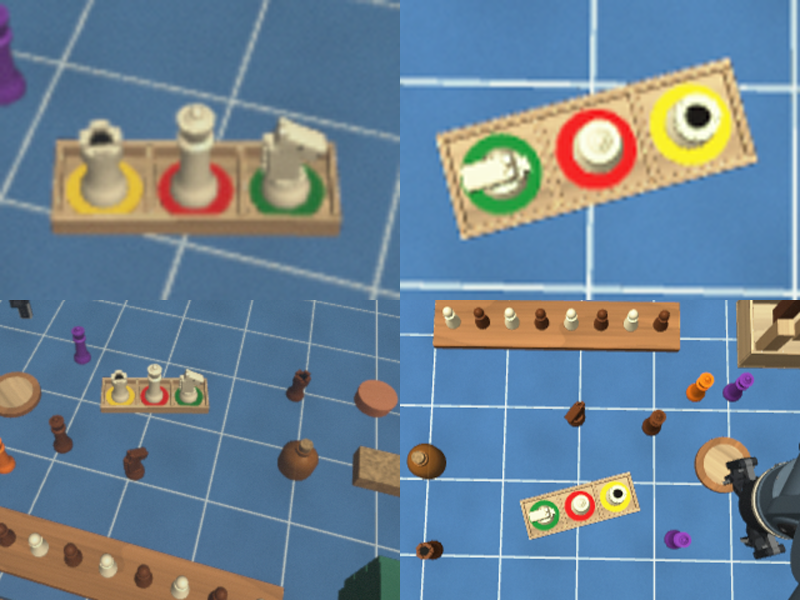

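All three ivory pieces stand upright and centred on their felts (top crop: knight (505,175), queen (598,148), rook (692,120)). The walnuts haven't moved and the arm is clear, so I'm handing in.

```bash
python3 -c "
from h import *
print(sign_off())"
```

```text
the job is handed in; nothing more can be done
None
```

The job is handed in: in the last pictures the ivory queen, knight and rook stood upright and released in the middle of the red, green and yellow felts, and the walnut pieces had not moved; sign-off returned no verdict.

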